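# Load the dip-tank lift under its latched stop

### The job

Make the dip-tank lift safe by pressing its mushroom stop down until it stays in, and let go of it. With the stop still in, hang the basket of pipe pieces by its handle bar across both prongs of the lift's hook and let go. Then reset the stop by turning its knob clockwise until it springs fully out again, without disturbing the tools and steel lying about.

Things in the scene. Friction and masses are not known exactly. Their poses are not given: they have to be found in the camera images.
- stop_base: Fixed steel collar of the stop on the sloped panel of the console. Origin: where the stop's axis meets the panel, 130 mm above the table. z: out of the panel along the stop's axis, 27 degrees from vertical, leaning towards the robot's side; x: up the slope; y: level.
- console: Fixed grey console, 140 mm wide (y), 180 mm deep, about 170 mm high at its far end, sloped panel towards the robot. Origin: centre of its underside; yaw up to 0.3 rad.
- knob_top (a point): Centre of the top of the stop's knob; moves with it. The black mushroom is a disc 64 mm across, 14 mm thick, with an upright grip bar on it, 54 mm long, 14 mm wide, standing 26 mm above the disc. x: along the bar; z: outward along the axis. Stop out: 62 mm above the panel (disc underside 22 mm above it); pressed in: 52 mm.
- stop (a joint): Depth of the stop in metres: 0 out, 0.010 fully in. Two-position spring: the push resists with up to about 10 N and past the middle (0.005) it snaps in and stays; it comes out only by turning the knob. At 0.010 it meets a hard stop.
- stop_knob (a joint): Turn of the knob, rad, growing clockwise seen from outside (negative about z of stop_base); -0.4 to 2.45; starts within 0.3 of 0 (bar up the slope). Stays where left; drag 0.13 N m. Latched, it turns freely to 1.1; then a cam drives the stop out 8 mm per rad, and at 1.7 to 2.0 it snaps out (unless the fingers hold it in: move out with it or let go). A long turn: expect to regrasp once.
- basket: Loose open aluminium basket, 80 mm (x) by 120 mm (y) by 50 mm high, with fixed pipe pieces in it, 0.28 to 0.56 kg. Origin: centre of its underside, on the table; z up. A rigid round steel handle stands over its middle.
- basket_bar (a point): Middle of the basket's level handle bar: 10 mm round bar along y, 102 mm free between its uprights, 110 mm above the basket's underside.
- hook_seat (a point): Where the bar's middle rests when hung, midway between the two prongs, 216 mm above the table. Axes of the lift: x towards the mast, y across the prongs, z up. Prongs: 10 mm round, at y = -32 and +32 mm, dipping in a V at the seat and rising to free tips 28 mm on the -x side, tops 21 mm above this point. The mast crosshead (top 39 mm above this point) begins 72 mm on the +x side.
- lift: Fixed lift: aluminium mast (up to 260 mm high) with the two-pronged hook on the robot's side, and under the hook an open steel tank, 150 by 150 mm, 60 mm high. Origin: on the table at the mast's front face; yaw up to 0.3 rad.
- hammer: Hammer, 260 mm, lying near the robot; leave alone. Origin under its middle, x along it.
- brush: Brush, 200 mm, lying near the robot; leave alone. Origin under its middle, x along it.
- wrench: Wrench, 200 mm, lying on the robot's right; leave alone. Origin under its middle, x along it.
- offcut: Steel plate, 130 by 90 by 10 mm, on the robot's left; leave alone. Origin: centre of its underside.
- stub: Upright pipe stub, 60 mm across, 75 mm high, between the console and the lift; leave alone. Origin: centre of its underside.

How it is judged:
By the outcome, as a careful person would: the job done as asked, in the order asked, and still so for the second after the job is handed in, with the robot touching nothing.
It also fails if it takes over 72 s, if anything falls off the work surface, if the arm or the gripper's body presses on something with over 40 N, if the wrist force passes 120 N, or if a joint passes its speed limit or range.

### The arm

A 6-joint arm with a two-finger parallel gripper is mounted at the origin on the work surface. World frame = base frame: x ahead of the robot, y to its left, z up, the work surface at z = 0. Lengths are in mm, angles in rad, forces in N, time in s.
With the tool pointing down it reaches from about 275 to 750 mm from the base axis. Payload 10.2 kg.
Tool frame: the origin (TCP) lies between the finger pads; the fingertips stand 25 mm ahead of it and the grasp point (between the pads) lies 6 mm ahead of it; z points along the fingers, y is the line along which they close (so a half turn about z gives the same grasp; the last joint's range is limited). The gripper opens to 85 mm and grips with 20 to 120 N. Pads are 22 mm wide; open, the fingers measure 114 mm over their backs; the gripper's body (76 mm by 85 mm) begins 54 mm behind the grasp point. The pads swing forward as they close: fully open they stand 13 mm farther back than shut.
Start: joints at [0.997, 0.313, 1.498, -0, 1.331, -0.223], TCP at [180.429, 493.028, 256.294] pointing down, gripper open.
Joint ranges: [-2.94, 2.94], [-0.97, 2.17], [0.19, 2.56], [-1.23, 4.37], [0.02, 3.11], [-2.88, 2.88]. Speed limits (rad/s): [2.39, 2.39, 3.01, 3.14, 3.14, 3.14].

### API

Orientations are given as a unit quaternion [w, x, y, z].
In Python, from rig import ctrl, eyes, finish_job gives the robot as it stands.
- The arm moves only by the tool step_arm, never from a script. Its argument "increments" is a list of rows, each an object of numbers: "dx", "dy", "dz": the shift along the tool's x, y, z in units of 25 mm (1.0 is 25 mm); "wx", "wy", "wz": the turn, a rotation vector about the tool's x, y, z in units of 6 degrees (1.0 is 6 degrees). A call has 1 to 5 rows; each row shifts and turns the commanded pose from where the row before left it, along the tool's axes as they then stand; what a row does not reach is not made up. A row lasts 1/10 s, in which the tool goes at most 50 mm and 8.59 degrees, less where a joint would pass 70% of its speed; a pose out of reach is approached as far as the arm can. A call is refused whole if a number of a shift passes 1 or a number of a turn 1, either way. A call with a gripper value outside its range is refused whole. "fingers" is the finger opening in mm, from 0 to 85.4, set as the call begins (left out, the last holds). The fingers move at their own pace and stop on an object; "squeeze" is the grip in N (left out, the last holds). Time passes only in rows, so rows that do not move let the fingers close. It gives the time, the measured TCP pose, the force, the opening and the grip force at its end, in the units of the state.
- ctrl.sense(): the state, without advancing time (a new reading comes with each control period).
- eyes.capture(name): name is "scene" or "side" or "wrist"; returns a dict with "frame" (480x640x3 uint8, blue, green, red), "fx", "fy", "cx", "cy" (pixels), "R" (3x3) and "t" (3): a world point X has camera coordinates R X + t; the wrist camera has in their place "tool_from_camera" (4x4, takes a point from camera to tool coordinates, whose origin is the TCP and whose axes are the flange's). Camera axes: x right, y down, z forward; pixel columns grow to the right and rows downward; lengths in mm; the calibration is good to about 2 mm. A picture is of the moment at which its call begins: read the wrist's pose just before it. There is no depth.
- finish_job(): hands the job in; it is judged then, once.
Trained networks look in the newest picture that a camera, given by its name, has taken for a name from the list of things; names that differ only in an ending like _2 or _b are one class to them, and where a whole thing is asked for, a point or a joint stands for the part that bears it (a point fixed in the world has none). Each returns a list of dicts, best first, with "p" (0 to 1); they miss things now and then, are a little off and sometimes report something else, mostly with a low value. They report only what shows in the picture. A call takes as long as a camera call.
- eyes.cut_out(camera, label): "mask" (480x640 bool, what is visible of it).
- eyes.landmark_of(camera, label): "point" ([x, y, z] in mm, in the coordinates of the camera as it stood for that picture, good to about 4 mm: a listed point, or the origin of a listed thing).
The state is a dict: "time_s": time; "joints": joint angles; "dq": joint speeds; "tau": joint torques, N m; "eef_pos": TCP position; "ee_rot": TCP orientation; "force": force on the tool from outside, world axes, zero at the start; "wrist_torque": the same for the moment, N m; "grip_width": opening from 0.0 (shut) to 1.0 (fully open); "grip_force": force on a finger pad.
Only numpy, scipy, OpenCV 4.12 (cv2) and the standard library are available. Lean on these libraries where they do the work, as an engineer would, in place of code of your own. Each camera call takes 0.05 s, during which the arm holds its last target. There are 200 camera calls.

## Working session

There is one attempt and no reset: what is moved stays moved. The work goes in short steps, Python scripts to look and compute and a tool call to move; the robot and the scene stay as the last step left them, time stands still between calls to the robot, and variables do not carry over. Pictures are saved under pics/ and viewed, at most 10 in all, crops included, and the job is handed in when it is done.

Besides the shell and the picture viewer there is one more tool, called after ">>>" as name(argument=value, ...), one argument or row to a line, values as JSON. step_arm: Moves the arm, as the interface text tells. Its arguments: {"type":"object","properties":{"increments":{"type":"array"},"fingers":{"type":"number"},"squeeze":{"type":"number"}},"required":["increments"]}

```bash
ls; mkdir -p pics; cat > h.py <<'E'
import numpy as np, cv2
from scipy.spatial.transform import Rotation as Rn
from rig import ctrl, eyes, finish_job
def rot(q): return Rn.from_quat([q[1],q[2],q[3],q[0]]).as_matrix()
def cap(cam):
    s=ctrl.sense(); c=eyes.capture(cam)
    if cam=="wrist":
        T=np.array(c["tool_from_camera"]); R=rot(s["ee_rot"]); 
        c["w"]=lambda p:R@(T[:3,:3]@np.array(p)+T[:3,3])+np.array(s["eef_pos"])
    else:
        R=np.array(c["R"]);t=np.array(c["t"]); c["w"]=lambda p:R.T@(np.array(p)-t)
    return c
E
python3 - <<'E'
from h import *
s=ctrl.sense(); print({k:np.round(v,3) for k,v in s.items()})
ims=[]
for cam in ("scene","side"):
    c=cap(cam); cv2.imwrite(f"pics/{cam}0.png",c["frame"])
    print(cam,c["fx"],"campos",np.round(c["w"]([0,0,0])))
    for n in ["stop_base","console","knob_top","basket","basket_bar","hook_seat","lift","hammer","brush","wrench","offcut","stub"]:
        for d in eyes.landmark_of(cam,n)[:1]: print(cam,n,round(d["p"],2),np.round(c["w"](d["point"])))
E
```

```text
pics
{'time_s': np.float64(0.0), 'joints': array([ 0.997,  0.313,  1.498,  0.   ,  1.331, -0.223]), 'dq': array([ 0.001,  0.   , -0.   , -0.   , -0.003, -0.   ]), 'tau': array([ 0.0000e+00, -4.1227e+01, -2.5974e+01, -0.0000e+00,  4.0000e-03,
       -0.0000e+00]), 'eef_pos': array([180.292, 492.821, 255.7  ]), 'ee_rot': array([-0.   ,  0.175,  0.985, -0.001]), 'force': array([-0.508,  0.476,  0.035]), 'wrist_torque': array([-0.019,  0.003,  0.02 ]), 'grip_force': np.float64(0.0), 'grip_width': np.float64(1.001)}
scene 533.3984046110829 campos [1138.   -4. 1184.]
scene stop_base 0.81 [ 639. -252.  132.]
scene console 0.64 [ 671. -261.    1.]
scene knob_top 0.97 [ 612. -253.  189.]
scene basket 0.98 [449.  25.   0.]
scene basket_bar 0.89 [454.  23. 114.]
scene hook_seat 0.97 [565. 278. 217.]
scene lift 0.84 [649. 264.  -3.]
scene hammer 0.83 [ 338. -230.    1.]
scene brush 0.62 [355. 272.  -1.]
scene wrench 0.93 [ 535. -488.    3.]
scene offcut 0.61 [515. 488.  -1.]
scene stub 0.64 [698.   4.   4.]
side 585.339478952459 campos [ 103. -813. 1111.]
side stop_base 0.56 [ 635. -260.  129.]
side console 0.94 [ 667. -261.    1.]
side knob_top 0.85 [ 611. -253.  188.]
side basket 0.7 [454.  28.   3.]
side basket_bar 0.82 [452.  31. 112.]
side hook_seat 0.85 [563. 279. 218.]
side lift 0.58 [646. 263.   2.]
side hammer 0.86 [ 334. -229.   -1.]
side brush 0.82 [354. 275.   3.]
side wrench 0.77 [ 532. -487.    5.]
```

View pictures.

View pics/scene0.png

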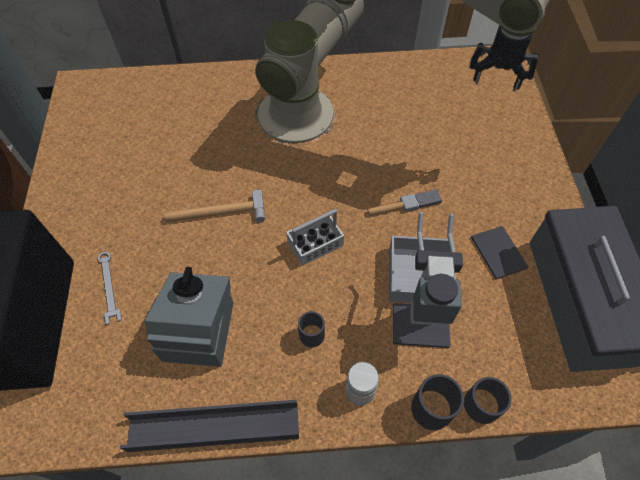

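View pics/side0.png

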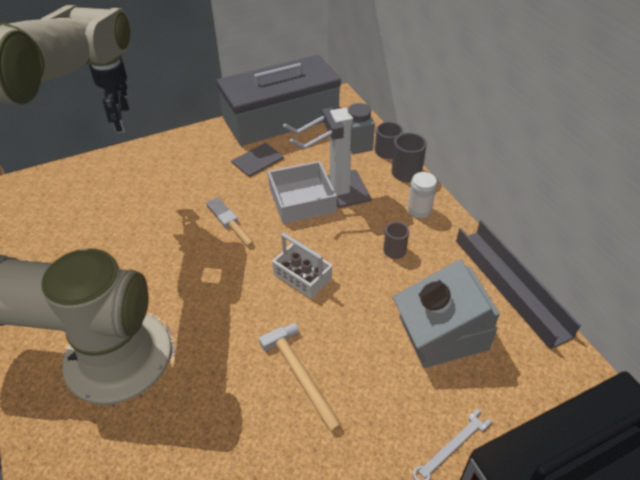

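The scene view shows the stop at (188,285), the basket at (315,240) with its bar from about (291,233) to (336,215), and the prong tips at (420,218) and (449,217). The side view shows the same layout, with the knob at (435,297). I'll zoom in to get the yaws.

```bash
python3 - <<'E'
import cv2,numpy as np
a=cv2.imread("pics/scene0.png");b=cv2.imread("pics/side0.png")
def cr(im,x,y,w,h): return cv2.resize(im[y:y+h,x:x+w],(400,300),interpolation=cv2.INTER_CUBIC)
o=np.vstack([np.hstack([cr(a,140,255,100,75+38-38),cr(b,390,255,100,75)]),np.hstack([cr(a,265,200,100,75),cr(a,380,205,100,75)])])
cv2.imwrite("pics/crop1.png",o)
E
```

```text
(no output)
```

View pics/crop1.png

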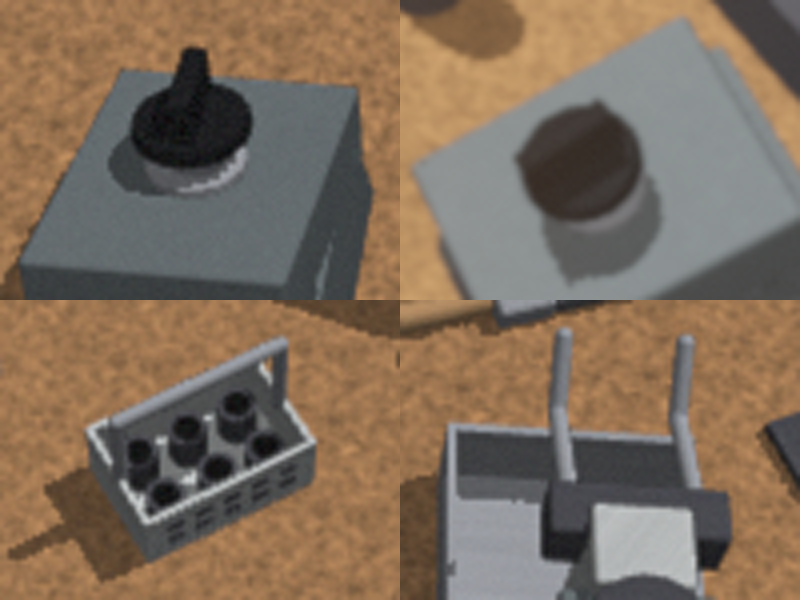

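The crops show the panel's top edge from (145.5,321) to (212.5,326), the bar ends at (293,230) and (337,211), and the prong tips at (421,213) and (451,215).

```bash
python3 - <<'E'
from h import *
c=cap("scene")
def bp(u,v,z):
    R=np.array(c["R"]);o=c["w"]([0,0,0]);d=R.T@[(u-c["cx"])/c["fx"],(v-c["cy"])/c["fy"],1]
    return o+d*(z-o[2])/d[2]
def pr(n,a,b,z1,z2=None):
    p=bp(*a,z1);q=bp(*b,z2 or z1);d=q-p;print(n,np.round(p),np.round(q),"len",np.linalg.norm(d).round(),"ang y-dir deg",np.degrees(np.arctan2(-d[0],d[1])).round(1))
pr("console hi",(145.5,321),(212.5,326.2),170)
pr("console lo",(170.5,272.5),(229.2,277),95)
pr("bar",(293,230.2),(336.8,210.8),113)
pr("tips",(421,213),(451,215),232)
pr("V",(418.75,233),(450,233),213)
pr("cross",(418.2,251.2),(462.5,253),250)
pr("tank",(392.5,237),(450,239.5),60)
E
```

```text
console hi [ 706. -334.  170.] [ 727. -197.  170.] len 138.0 ang y-dir deg -9.0
console lo [ 558. -311.   95.] [ 580. -177.   95.] len 136.0 ang y-dir deg -9.3
bar [478. -25. 113.] [431.  83. 113.] len 117.0 ang y-dir deg 23.3
tips [530. 251. 232.] [540. 314. 232.] len 63.0 ang y-dir deg -9.1
V [567. 243. 213.] [572. 309. 213.] len 66.0 ang y-dir deg -4.5
cross [631. 225. 250.] [642. 313. 250.] len 88.0 ang y-dir deg -7.1
tank [484. 216.  60.] [502. 355.  60.] len 140.0 ang y-dir deg -7.4
```

```bash
cat >> h.py <<'E'
YC=np.radians(-9.1); ca,sa=np.cos(YC),np.sin(YC); s27,c27=np.sin(np.radians(27)),np.cos(np.radians(27))
AX=np.array([-s27*ca,-s27*sa,c27]); SY=np.array([-sa,ca,0]); SX=np.cross(SY,AX)
KN=np.array([610.5,-252.5,187.])
def tool(z,y): z=np.array(z,float);y=np.array(y,float);return np.column_stack([np.cross(y,z),y,z])
def yaw(deg): a=np.radians(deg);return tool([0,0,-1],[np.cos(a),np.sin(a),0])
def stopR(turn=0.): # bar turned clockwise
    y=SY*np.cos(turn)+SX*np.sin(turn); return tool(-AX,y)
def go(p,Rt=None):
    s=ctrl.sense();R=rot(s["ee_rot"]);d=R.T@(np.array(p)-s["eef_pos"])/25
    print("pos",np.round(s["eef_pos"],1),"q",np.round(s["joints"],2),"t",round(float(s["time_s"]),2),"F",np.round(s["force"],1),"units",np.round(d,2))
    if Rt is not None:
        print("rot units",np.round(np.degrees(Rn.from_matrix(R.T@Rt).as_rotvec())/6,2),"units if turned first",np.round(Rt.T@(np.array(p)-s["eef_pos"])/25,2))
E
python3 - <<'E'
from h import *
print(AX,SY,SX,np.array(eyes.capture("wrist")["tool_from_camera"]).round(2))
go(KN+AX*130,stopR())
go([453,27,256])
E
```

```text
[-0.44827649  0.07180226  0.89100652] [0.15815807 0.98741381 0.        ] [ 0.87979214 -0.14091987  0.4539905 ] [[  -0.     -0.95   -0.3    76.12]
 [   1.     -0.      0.     -0.3 ]
 [  -0.     -0.3     0.95 -117.39]
 [   0.      0.      0.      1.  ]]
pos [180.4 493.  256.3] q [ 1.    0.31  1.5  -0.    1.33 -0.22] t 1.4 F [-0.1  0.2 -0.2] units [-24.08 -22.54  -1.86]
rot units [-0.43 -4.49 -1.8 ] units if turned first [-18.08 -26.73   7.12]
pos [180.4 493.  256.3] q [ 1.    0.31  1.5  -0.    1.33 -0.22] t 1.4 F [-0.1  0.2 -0.2] units [-1.664e+01 -1.376e+01  1.000e-02]
```

>>> step_arm(
  increments=[
    {"dx": -1,"dy": -1},
    {"dx": -1,"dy": -1},
    {"dx": -1,"dy": -1},
    {"dx": -1,"dy": -1},
    {"dx": -1,"dy": -1},
  ],
  fingers=0,
)

```text
invalid input at $.increments[0]: expected keys dx, dy, dz, wx, wy, wz
```

>>> step_arm(
  increments=[
    {"dx": -1,"dy": -1},
    {"dx": -1,"dy": -1},
    {"dx": -1,"dy": -1},
    {"dx": -1,"dy": -1},
    {"dx": -1,"dy": -1},
  ],
)

```text
invalid input at $.increments[0]: expected keys dx, dy, dz, wx, wy, wz
```

>>> step_arm(
  increments=[
    {"dx": -1,"dy": -1},
    {"dx": -1,"dy": -1},
    {"dx": -1,"dy": -1},
    {"dx": -1,"dy": -1},
    {"dx": -1,"dy": -1},
  ],
)

```text
invalid input at $.increments[0]: expected keys dx, dy, dz, wx, wy, wz
```

>>> step_arm(
  increments=[
    {"dx": -1,"dy": -1,"dz": -0.4},
    {"dx": -1,"dy": -1,"dz": -0.4},
    {"dx": -1,"dy": -1,"dz": -0.4},
    {"dx": -1,"dy": -1,"dz": -0.4},
    {"dx": -1,"dy": -1,"dz": -0.4},
  ],
)

```text
invalid input at $.increments[0]: expected keys dx, dy, dz, wx, wy, wz
```

>>> step_arm(
  increments=[
    {"wx": -0.1,"wy": -0.9,"wz": -0.36},
    {"wx": -0.1,"wy": -0.9,"wz": -0.36},
    {"wx": -0.1,"wy": -0.9,"wz": -0.36},
    {"wx": -0.1,"wy": -0.9,"wz": -0.36},
    {"wx": -0.1,"wy": -0.9,"wz": -0.36},
  ],
)

```text
invalid input at $.increments[0]: expected keys dx, dy, dz, wx, wy, wz
```

```bash
python3 - <<'E'
from h import *
go(KN+AX*130,stopR())
E
```

```text
pos [180.4 493.  256.3] q [ 1.    0.31  1.5  -0.    1.33 -0.22] t 1.4 F [-0.1  0.2 -0.2] units [-24.08 -22.54  -1.86]
rot units [-0.43 -4.49 -1.8 ] units if turned first [-18.08 -26.73   7.12]
```

All six keys are needed.

>>> step_arm(
  increments=[
    {"dx": -1,"dy": -1,"dz": 0,"wx": 0,"wy": 0,"wz": 0},
    {"dx": -1,"dy": -1,"dz": 0,"wx": 0,"wy": 0,"wz": 0},
    {"dx": -1,"dy": -1,"dz": 0,"wx": 0,"wy": 0,"wz": 0},
    {"dx": -1,"dy": -1,"dz": 0,"wx": 0,"wy": 0,"wz": 0},
    {"dx": -1,"dy": -1,"dz": 0,"wx": 0,"wy": 0,"wz": 0},
  ],
  fingers=0,
)

```text
time_s: 1.9
eef_pos: [255.2, 331.4, 256.4]
ee_rot: [0.0, 0.174, 0.985, 0.0]
force: [1.2, 0.1, 0.8]
grip_width: 0.143
grip_force: 0.0
```

>>> step_arm(
  increments=[
    {"dx": -1,"dy": -1,"dz": 0,"wx": 0,"wy": 0,"wz": 0},
    {"dx": -1,"dy": -1,"dz": 0,"wx": 0,"wy": 0,"wz": 0},
    {"dx": -1,"dy": -1,"dz": 0,"wx": 0,"wy": 0,"wz": 0},
    {"dx": -1,"dy": -1,"dz": 0,"wx": 0,"wy": 0,"wz": 0},
    {"dx": -1,"dy": -1,"dz": 0,"wx": 0,"wy": 0,"wz": 0},
  ],
)

```text
time_s: 2.4
eef_pos: [329.7, 171.0, 256.5]
ee_rot: [0.0, 0.174, 0.985, 0.0]
force: [0.6, 0.8, 0.6]
grip_width: 0.001
grip_force: 0.0
```

>>> step_arm(
  increments=[
    {"dx": -1,"dy": -1,"dz": 0,"wx": 0,"wy": 0,"wz": 0},
    {"dx": -1,"dy": -1,"dz": 0,"wx": 0,"wy": 0,"wz": 0},
    {"dx": -1,"dy": -1,"dz": 0,"wx": 0,"wy": 0,"wz": 0},
    {"dx": -1,"dy": -1,"dz": 0,"wx": 0,"wy": 0,"wz": 0},
    {"dx": -1,"dy": -1,"dz": 0,"wx": 0,"wy": 0,"wz": 0},
  ],
)

```text
time_s: 2.9
eef_pos: [404.1, 10.5, 256.5]
ee_rot: [0.0, 0.175, 0.985, 0.0]
force: [1.0, 0.9, 1.1]
grip_width: -0.001
grip_force: 0.0
```

>>> step_arm(
  increments=[
    {"dx": -1,"dy": -1,"dz": -0.4,"wx": 0,"wy": 0,"wz": 0},
    {"dx": -1,"dy": -1,"dz": -0.4,"wx": 0,"wy": 0,"wz": 0},
    {"dx": -1,"dy": -1,"dz": -0.4,"wx": 0,"wy": 0,"wz": 0},
    {"dx": -1,"dy": -1,"dz": -0.4,"wx": 0,"wy": 0,"wz": 0},
    {"dx": -1,"dy": -1,"dz": -0.4,"wx": 0,"wy": 0,"wz": 0},
  ],
)

```text
time_s: 3.4
eef_pos: [478.5, -149.8, 306.7]
ee_rot: [0.0, 0.175, 0.985, -0.0]
force: [-0.7, 0.2, 1.0]
grip_width: -0.003
grip_force: 0.0
```

>>> step_arm(
  increments=[
    {"dx": 0,"dy": 0,"dz": 0,"wx": -0.1,"wy": -0.9,"wz": -0.36},
    {"dx": 0,"dy": 0,"dz": 0,"wx": -0.1,"wy": -0.9,"wz": -0.36},
    {"dx": 0,"dy": 0,"dz": 0,"wx": -0.1,"wy": -0.9,"wz": -0.36},
    {"dx": 0,"dy": 0,"dz": 0,"wx": -0.1,"wy": -0.9,"wz": -0.36},
    {"dx": 0,"dy": 0,"dz": 0,"wx": -0.1,"wy": -0.9,"wz": -0.36},
  ],
)

```text
time_s: 3.9
eef_pos: [478.1, -148.3, 306.7]
ee_rot: [0.236, 0.076, 0.969, -0.016]
force: [0.6, -0.5, -0.3]
grip_width: -0.0
grip_force: 0.0
```

```bash
python3 - <<'E'
from h import *
go(KN+AX*130,stopR())
E
```

```text
pos [ 478.1 -148.3  306.7] q [-0.64  0.    1.8   0.28  0.93 -2.17] t 3.9 F [ 0.6 -0.5 -0.3] units [-3.06 -3.29  1.74]
rot units [0.06 0.06 0.  ] units if turned first [-3.07 -3.28  1.74]
```

>>> step_arm(
  increments=[
    {"dx": -0.75,"dy": -0.8,"dz": 0.4,"wx": 0,"wy": 0,"wz": 0},
    {"dx": -0.75,"dy": -0.8,"dz": 0.4,"wx": 0,"wy": 0,"wz": 0},
    {"dx": -0.75,"dy": -0.8,"dz": 0.4,"wx": 0,"wy": 0,"wz": 0},
    {"dx": -0.8,"dy": -0.88,"dz": 0.54,"wx": 0,"wy": 0,"wz": 0},
    {"dx": 0,"dy": 0,"dz": 0,"wx": 0.06,"wy": 0.06,"wz": 0},
  ],
)

```text
time_s: 4.4
eef_pos: [552.8, -245.4, 300.4]
ee_rot: [0.23, 0.079, 0.97, -0.018]
force: [-0.2, 1.1, 0.2]
grip_width: -0.004
grip_force: 0.0
```

```bash
python3 - <<'E'
from h import *
go(KN+AX*130,stopR())
c=cap("wrist"); cv2.imwrite("pics/w1.png",c["frame"])
for n in ["knob_top","stop_base"]:
    for d in eyes.landmark_of("wrist",n)[:2]: print(n,round(d["p"],2),np.round(c["w"](d["point"]),1))
print(c["fx"],c["cx"],c["cy"])
E
```

```text
pos [ 552.8 -245.4  300.4] q [-0.7   0.26  1.52  0.28  0.98 -2.22] t 4.4 F [-0.2  1.1  0.2] units [-0.01  0.09 -0.1 ]
rot units [-0.   -0.05 -0.03] units if turned first [-0.01  0.09 -0.1 ]
knob_top 0.57 [ 608.2 -254.3  185.3]
stop_base 0.66 [ 638.9 -259.   126.1]
396.6483310026146 320.95685613349093 243.77318029109045
```

View pics/w1.png

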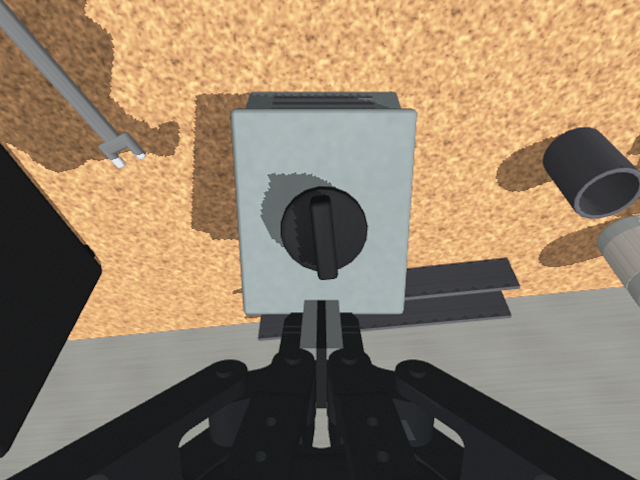

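The wrist view shows the knob disc centred at (324,229), with the bar top running from about (320,200) to (327,277). The panel is symmetric about column 324, so the console yaw is right, and the bar is turned about 5° anticlockwise.

```bash
cat >> h.py <<'E'
def ray(c,u,v,P,n):
    o=c["w"]([0,0,0]);d=c["w"]([(u-c["cx"])/c["fx"],(v-c["cy"])/c["fy"],1])-o
    return o+d*np.dot(P-o,n)/np.dot(d,n)
E
python3 - <<'E'
from h import *
c=cap("wrist")
B=KN-62*AX
f=lambda p:np.round([(p-B)@SX,(p-B)@SY],1)
for u,v,h in [(324,229,36),(281,229,36),(367,229,36),(324,186,36),(324,271,36),(320,198,62),(327,277,62),(233,110,0),(415,110,0),(246,313,0),(403,313,0)]: print(u,v,f(ray(c,u,v,B+h*AX,AX)))
E
```

```text
324 229 [-2.6  2.2]
281 229 [ -2.6 -28.3]
367 229 [-2.5 32.8]
324 186 [-33.2   2.2]
324 271 [29.4  2.3]
320 198 [-29.8  -0.5]
327 277 [23.6  4. ]
233 110 [-83.6 -64.6]
415 110 [-83.5  69.5]
246 313 [ 82.1 -64.6]
403 313 [82.4 70.7]
```

```bash
sed -i 's/^KN=.*/KN=np.array([608.3,-251.,185.3])/' h.py; python3 - <<'E'
from h import *
go(KN+AX*35,stopR())
E
```

```text
pos [ 551.7 -242.4  302. ] q [-0.7   0.25  1.53  0.28  0.98 -2.22] t 4.6 F [-0.6  0.1 -0.6] units [0.06 0.01 3.8 ]
rot units [ 0.01 -0.04 -0.01] units if turned first [0.08 0.02 3.8 ]
```

>>> step_arm(
  increments=[
    {"dx": 0.06,"dy": 0,"dz": 1,"wx": 0,"wy": 0,"wz": 0},
    {"dx": 0,"dy": 0,"dz": 1,"wx": 0,"wy": 0,"wz": 0},
    {"dx": 0,"dy": 0,"dz": 1,"wx": 0,"wy": 0,"wz": 0},
    {"dx": 0,"dy": 0,"dz": 0.8,"wx": 0,"wy": 0,"wz": 0},
    {"dx": 0,"dy": 0,"dz": 0,"wx": 0,"wy": 0,"wz": 0},
  ],
)

```text
time_s: 5.1
eef_pos: [592.4, -248.4, 214.1]
ee_rot: [0.229, 0.078, 0.97, -0.017]
force: [-0.3, 0.6, 0.9]
grip_width: 0.002
grip_force: 0.0
```

>>> step_arm(
  increments=[
    {"dx": 0,"dy": 0,"dz": 0.15,"wx": 0,"wy": 0,"wz": 0},
    {"dx": 0,"dy": 0,"dz": 0.15,"wx": 0,"wy": 0,"wz": 0},
    {"dx": 0,"dy": 0,"dz": 0.15,"wx": 0,"wy": 0,"wz": 0},
    {"dx": 0,"dy": 0,"dz": 0.1,"wx": 0,"wy": 0,"wz": 0},
    {"dx": 0,"dy": 0,"dz": 0,"wx": 0,"wy": 0,"wz": 0},
  ],
)

```text
time_s: 5.6
eef_pos: [599.2, -250.6, 204.4]
ee_rot: [0.231, 0.078, 0.97, -0.018]
force: [-0.8, 0.8, 3.6]
grip_width: -0.001
grip_force: 1.3
```

```bash
python3 - <<'E'
from h import *
go(KN+AX*15,stopR())
E
```

```text
pos [ 599.2 -250.6  204.4] q [-0.65  0.43  1.53  0.31  0.78 -2.24] t 5.6 F [-0.8  0.8  3.6] units [0.02 0.04 0.25]
rot units [ 0.   -0.03 -0.01] units if turned first [0.02 0.04 0.25]
```

>>> step_arm(
  increments=[
    {"dx": 0,"dy": 0,"dz": 0.08,"wx": 0,"wy": 0,"wz": 0},
    {"dx": 0,"dy": 0,"dz": 0.08,"wx": 0,"wy": 0,"wz": 0},
    {"dx": 0,"dy": 0,"dz": 0.08,"wx": 0,"wy": 0,"wz": 0},
  ],
)

```text
time_s: 5.9
eef_pos: [601.6, -250.9, 198.2]
ee_rot: [0.23, 0.078, 0.97, -0.018]
force: [0.1, -0.9, -0.3]
grip_width: 0.002
grip_force: 0.0
```

>>> step_arm(
  increments=[
    {"dx": 0,"dy": 0,"dz": 0.06,"wx": 0,"wy": 0,"wz": 0},
    {"dx": 0,"dy": 0,"dz": 0.03,"wx": 0,"wy": 0,"wz": 0},
  ],
)

```text
time_s: 6.1
eef_pos: [602.5, -251.2, 197.7]
ee_rot: [0.231, 0.078, 0.97, -0.018]
force: [-14.3, 3.4, 16.0]
grip_width: 0.001
grip_force: 10.1
```

>>> step_arm(
  increments=[
    {"dx": 0,"dy": 0,"dz": -0.2,"wx": 0,"wy": 0,"wz": 0},
    {"dx": 0,"dy": 0,"dz": -1,"wx": 0,"wy": 0,"wz": 0},
    {"dx": 0,"dy": 0,"dz": -1,"wx": 0,"wy": 0,"wz": 0},
    {"dx": 0,"dy": 0,"dz": -1,"wx": 0,"wy": 0,"wz": 0},
    {"dx": 0,"dy": 0,"dz": -1,"wx": 0,"wy": 0,"wz": 0},
  ],
  fingers=70,
)

```text
time_s: 6.6
eef_pos: [555.4, -243.5, 291.1]
ee_rot: [0.231, 0.078, 0.97, -0.018]
force: [-0.5, 0.2, -0.8]
grip_width: 0.816
grip_force: 0.0
```

```bash
sed -i 's/^KN=.*/KN=np.array([608.3,-251.,185.3])-1.5*AX/' h.py; python3 - <<'E'
from h import *
c=cap("scene")
for n in ["basket_bar","basket","knob_top","stop_base","hook_seat","lift"]:
    for d in eyes.landmark_of("scene",n)[:1]: print(n,round(d["p"],2),np.round(c["w"](d["point"]),1))
c=cap("side")
for n in ["basket_bar","basket","knob_top","stop_base","hook_seat","lift"]:
    for d in eyes.landmark_of("side",n)[:1]: print(n,round(d["p"],2),np.round(c["w"](d["point"]),1))
go([453,27,256],yaw(23.3))
E
```

```text
basket_bar 0.85 [448.8  23.1 113.5]
basket 0.81 [450.7  23.5  -3.5]
knob_top 0.82 [ 614.2 -253.3  179.3]
stop_base 0.7 [ 635.9 -258.3  134.4]
hook_seat 0.79 [564.9 275.5 215.7]
lift 0.9 [649.4 264.8  -4.1]
basket 0.82 [454.9  26.6   1.6]
knob_top 0.94 [ 616.8 -252.1  181.6]
stop_base 0.97 [ 637.7 -263.6  127.9]
lift 0.78 [648.2 261.9   3.2]
pos [ 556.  -243.6  290.2] q [-0.7   0.27  1.53  0.29  0.95 -2.23] t 7.3 F [-0.6  1.2  0.2] units [ 5.79 10.03 -1.37]
rot units [2.25 4.07 9.41] units if turned first [11.57  0.5   1.37]
```

>>> step_arm(
  increments=[
    {"dx": 0.5,"dy": 1,"dz": 0,"wx": 0.21,"wy": 0.39,"wz": 0.9},
    {"dx": 0.5,"dy": 1,"dz": 0,"wx": 0.21,"wy": 0.39,"wz": 0.9},
    {"dx": 0.5,"dy": 1,"dz": 0,"wx": 0.21,"wy": 0.39,"wz": 0.9},
    {"dx": 0.7,"dy": 0.8,"dz": 0,"wx": 0.21,"wy": 0.39,"wz": 0.9},
    {"dx": 0.7,"dy": 0.8,"dz": 0,"wx": 0.21,"wy": 0.39,"wz": 0.9},
  ],
)

```text
time_s: 7.8
eef_pos: [531.5, -109.9, 267.9]
ee_rot: [0.124, 0.317, 0.94, -0.009]
force: [0.4, -0.2, 0.6]
grip_width: 0.82
grip_force: 0.0
```

>>> step_arm(
  increments=[
    {"dx": 0.8,"dy": 0,"dz": 0,"wx": 0.21,"wy": 0.39,"wz": 0.9},
    {"dx": 0.8,"dy": 0,"dz": 0,"wx": 0.21,"wy": 0.39,"wz": 0.9},
    {"dx": 0.8,"dy": 0,"dz": 0,"wx": 0.21,"wy": 0.39,"wz": 0.9},
    {"dx": 0.8,"dy": 0,"dz": 0,"wx": 0.21,"wy": 0.39,"wz": 0.9},
    {"dx": 0,"dy": 0,"dz": 0,"wx": 0.21,"wy": 0.39,"wz": 0.9},
  ],
)

```text
time_s: 8.3
eef_pos: [476.1, -53.5, 254.3]
ee_rot: [0.009, 0.532, 0.847, 0.002]
force: [0.6, -0.8, -0.1]
grip_width: 0.819
grip_force: 0.0
```

```bash
python3 - <<'E'
from h import *
go([453,27,256],yaw(23.3))
c=cap("wrist"); cv2.imwrite("pics/w2.png",c["frame"])
for n in ["basket_bar","basket"]:
    for d in eyes.landmark_of("wrist",n)[:1]: print(n,round(d["p"],2),np.round(c["w"](d["point"]),1))
E
```

```text
pos [476.1 -53.5 254.3] q [-0.36  0.2   1.64 -0.    1.27 -0.8 ] t 8.3 F [ 0.6 -0.8 -0.1] units [ 3.3   0.56 -0.11]
rot units [0.12 0.13 0.4 ] units if turned first [ 3.32  0.42 -0.07]
basket_bar 0.96 [455.3  30.8 110.2]
basket 0.64 [451.   27.2  -1.6]
```

View pics/w2.png

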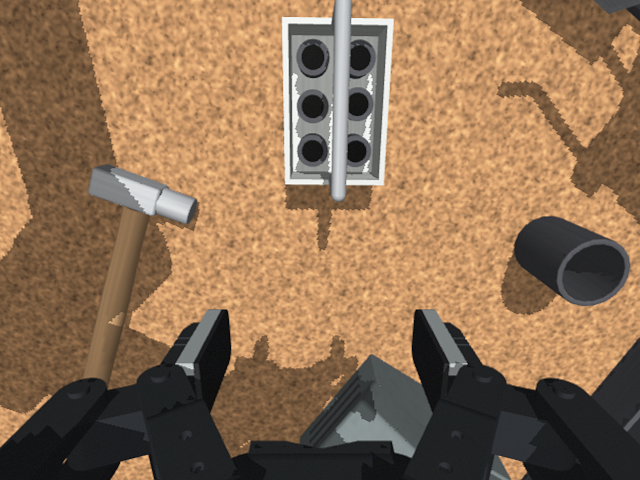

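The wrist view shows the basket rim from (283,18) to (384,184) and the bar's near end at (339,198). Both are aligned with the tool's x axis, so the basket yaw is about 25.7°.

```bash
python3 - <<'E'
from h import *
c=cap("wrist"); Z=np.array([0,0,1.]); R=rot(ctrl.sense()["ee_rot"])
q=[ray(c,u,v,Z*h,Z) for u,v,h in [(339,196,110),(342,40,110),(283,18,50),(393,18,50),(286,184,50),(384,184,50)]]
for p in q: print(np.round(p,1))
print("rim centre",np.mean(q[2:],0).round(1), "bar end -> centre", (q[0]+55*R[:,0]).round(1))
T=[453.5,28.5,104+6]
go(T,yaw(25.7))
E
```

```text
[480.3 -27.  110. ]
[439.9  57.2 110. ]
[395.   61.1  50. ]
[465.7  95.7  50. ]
[446.  -46.5  50. ]
[517.6 -11.9  50. ]
rim centre [456.1  24.6  50. ] bar end -> centre [456.3  22.4 109.1]
pos [477.3 -55.3 254.1] q [-0.36  0.21  1.64 -0.    1.27 -0.81] t 8.5 F [ 0.4 -0.2 -0.8] units [3.53 0.53 5.71]
rot units [0.14 0.16 0.04] units if turned first [3.43 0.6  5.76]
```

>>> step_arm(
  increments=[
    {"dx": 0.83,"dy": 0.15,"dz": 0,"wx": 0.14,"wy": 0.16,"wz": 0},
    {"dx": 0.83,"dy": 0.15,"dz": 0,"wx": 0,"wy": 0,"wz": 0},
    {"dx": 0.83,"dy": 0.15,"dz": 0,"wx": 0,"wy": 0,"wz": 0},
    {"dx": 0.83,"dy": 0.15,"dz": 0.5,"wx": 0,"wy": 0,"wz": 0},
    {"dx": 0,"dy": 0,"dz": 0.9,"wx": 0,"wy": 0,"wz": 0},
  ],
)

```text
time_s: 9.0
eef_pos: [454.5, 27.7, 219.7]
ee_rot: [0.001, 0.53, 0.848, 0.001]
force: [1.1, 0.0, -1.0]
grip_width: 0.819
grip_force: 0.0
```

```bash
python3 - <<'E'
from h import *
go([455,26,116],yaw(25.7))
c=cap("wrist")
for n in ["basket_bar"]:
    for d in eyes.landmark_of("wrist",n)[:1]: print(n,round(d["p"],2),np.round(c["w"](d["point"]),1))
E
```

```text
pos [454.5  27.7 219.7] q [-0.2   0.19  1.75  0.    1.19 -0.65] t 9.0 F [ 1.1  0.  -1. ] units [-0.06 -0.02  4.15]
rot units [0.03 0.02 0.06] units if turned first [-0.07 -0.01  4.15]
basket_bar 0.94 [454.1  32.5 109.6]
```

>>> step_arm(
  increments=[
    {"dx": 0,"dy": 0,"dz": 1,"wx": 0.03,"wy": 0.02,"wz": 0},
    {"dx": 0,"dy": 0,"dz": 1,"wx": 0,"wy": 0,"wz": 0},
    {"dx": 0,"dy": 0,"dz": 1,"wx": 0,"wy": 0,"wz": 0},
    {"dx": 0,"dy": 0,"dz": 0.9,"wx": 0,"wy": 0,"wz": 0},
    {"dx": 0,"dy": 0,"dz": 0.25,"wx": 0,"wy": 0,"wz": 0},
  ],
)

```text
time_s: 9.6
eef_pos: [453.7, 25.9, 114.2]
ee_rot: [-0.003, 0.531, 0.847, -0.001]
force: [-0.2, 0.5, -0.4]
grip_width: 0.821
grip_force: 0.0
```

>>> step_arm(
  increments=[
    {"dx": 0,"dy": 0,"dz": 0,"wx": 0,"wy": 0,"wz": 0},
    {"dx": 0,"dy": 0,"dz": 0,"wx": 0,"wy": 0,"wz": 0},
    {"dx": 0,"dy": 0,"dz": 0,"wx": 0,"wy": 0,"wz": 0},
    {"dx": 0,"dy": 0,"dz": 0,"wx": 0,"wy": 0,"wz": 0},
    {"dx": 0,"dy": 0,"dz": 0,"wx": 0,"wy": 0,"wz": 0},
  ],
  fingers=0,
  squeeze=60,
)

```text
time_s: 10.1
eef_pos: [454.3, 26.1, 116.1]
ee_rot: [-0.002, 0.531, 0.847, -0.001]
force: [-1.9, -1.4, 6.6]
grip_width: 0.094
grip_force: 58.5
```

>>> step_arm(
  increments=[
    {"dx": 0,"dy": 0,"dz": -0.4,"wx": 0,"wy": 0,"wz": 0},
    {"dx": 0,"dy": 0,"dz": -0.8,"wx": 0,"wy": 0,"wz": 0},
    {"dx": 0,"dy": 0,"dz": -1,"wx": 0,"wy": 0,"wz": 0},
    {"dx": 0,"dy": 0,"dz": -1,"wx": 0,"wy": 0,"wz": 0},
    {"dx": 0,"dy": 0,"dz": -1,"wx": 0,"wy": 0,"wz": 0},
  ],
)

```text
time_s: 10.6
eef_pos: [454.2, 26.3, 221.7]
ee_rot: [-0.002, 0.531, 0.847, -0.001]
force: [0.8, -0.9, -2.7]
grip_width: 0.093
grip_force: 58.6
```

>>> step_arm(
  increments=[
    {"dx": 0.5,"dy": 0,"dz": -0.8,"wx": 0,"wy": 0,"wz": 0.5},
    {"dx": 0.7,"dy": 0,"dz": -0.4,"wx": 0,"wy": 0,"wz": 0.7},
    {"dx": 0.8,"dy": 0,"dz": -0.1,"wx": 0,"wy": 0,"wz": 0.7},
    {"dx": 0.8,"dy": 0,"dz": 0,"wx": 0,"wy": 0,"wz": 0.7},
    {"dx": 0.8,"dy": 0,"dz": 0,"wx": 0,"wy": 0,"wz": 0.7},
  ],
)

```text
time_s: 11.1
eef_pos: [427.0, 112.3, 253.6]
ee_rot: [-0.002, 0.67, 0.742, -0.001]
force: [-0.7, -0.9, -3.0]
grip_width: 0.091
grip_force: 58.6
```

```bash
python3 - <<'E'
from h import *
Y=np.radians(-7.5);X=np.array([np.cos(Y),np.sin(Y),0])
go(np.array([564.5,277.5,255])-110*X,yaw(-7.5))
c=cap("wrist"); cv2.imwrite("pics/w3.png",c["frame"])
for n in ["basket_bar","basket","hook_seat","lift"]:
    for d in eyes.landmark_of("wrist",n)[:1]: print(n,round(d["p"],2),np.round(c["w"](d["point"]),1))
E
```

```text
pos [427.  112.3 253.6] q [-0.01  0.13  1.73  0.    1.28 -0.11] t 11.1 F [-0.7 -0.9 -3. ] units [ 7.03  1.86 -0.06]
rot units [-0.04 -0.01  2.22] units if turned first [ 7.27  0.19 -0.06]
basket_bar 0.93 [430.1 114.8 249.4]
basket 0.82 [423.9 113.2 138.9]
lift 0.68 [ 6.533e+02  2.660e+02 -4.000e-01]
```

>>> step_arm(
  increments=[
    {"dx": 0.8,"dy": 0.1,"dz": 0,"wx": 0,"wy": 0,"wz": 0.8},
    {"dx": 0.8,"dy": 0.1,"dz": 0,"wx": 0,"wy": 0,"wz": 0.8},
    {"dx": 0.8,"dy": 0.1,"dz": 0,"wx": 0,"wy": 0,"wz": 0.62},
    {"dx": 0.8,"dy": 0.1,"dz": 0,"wx": 0,"wy": 0,"wz": 0},
    {"dx": 0.8,"dy": 0,"dz": 0,"wx": 0,"wy": 0,"wz": 0},
  ],
)

```text
time_s: 11.85
eef_pos: [441.9, 210.9, 253.0]
ee_rot: [-0.002, 0.751, 0.66, -0.002]
force: [0.1, -0.6, -2.5]
grip_width: 0.09
grip_force: 58.6
```

>>> step_arm(
  increments=[
    {"dx": 0.8,"dy": 0,"dz": 0,"wx": 0,"wy": 0,"wz": 0},
    {"dx": 0.8,"dy": 0,"dz": 0,"wx": 0,"wy": 0,"wz": 0},
    {"dx": 0.8,"dy": 0,"dz": 0,"wx": 0,"wy": 0,"wz": 0},
    {"dx": 0.5,"dy": 0,"dz": 0,"wx": 0,"wy": 0,"wz": 0},
    {"dx": 0,"dy": 0,"dz": 0,"wx": 0,"wy": 0,"wz": 0},
  ],
)

```text
time_s: 12.35
eef_pos: [450.8, 283.2, 252.7]
ee_rot: [-0.002, 0.75, 0.661, -0.002]
force: [-0.2, -0.2, -2.7]
grip_width: 0.093
grip_force: 58.6
```

```bash
python3 - <<'E'
from h import *
Y=np.radians(-7.5);X=np.array([np.cos(Y),np.sin(Y),0])
go(np.array([564.5,277.5,255])-110*X,yaw(-7.5))
for cam in ("wrist","scene","side"):
    c=cap(cam); cv2.imwrite(f"pics/{cam}4.png",c["frame"])
    for n in ["basket_bar","hook_seat","lift"]:
        for d in eyes.landmark_of(cam,n)[:1]: print(cam,n,round(d["p"],2),np.round(c["w"](d["point"]),1))
E
```

```text
pos [450.8 283.2 252.7] q [0.34 0.33 1.48 0.   1.33 0.47] t 12.35 F [-0.2 -0.2 -2.7] units [ 0.37  0.14 -0.09]
rot units [-0.05 -0.    0.04] units if turned first [ 0.37  0.14 -0.09]
wrist basket_bar 0.96 [454.6 288.8 249. ]
wrist lift 0.87 [649.4 266.3  -1.6]
scene basket_bar 0.88 [449.3 284.9 249. ]
scene hook_seat 0.74 [564.4 275.  215.8]
scene lift 0.71 [6.464e+02 2.639e+02 6.000e-01]
side basket_bar 0.9 [448.6 287.5 252.1]
side hook_seat 0.59 [563.4 280.8 215. ]
side lift 0.83 [647.6 264.1   6.3]
```

View pics/wrist4.png

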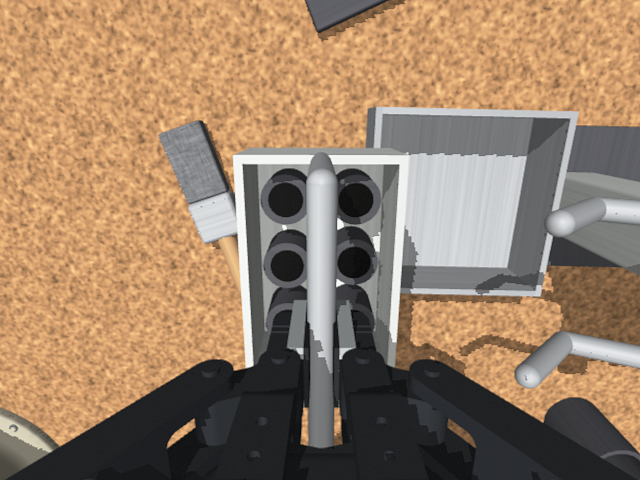

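The wrist view shows the bar along column 320 from row 160 to row 447, and the prong tips at (557,224) and (527,376). The prongs and tank line up with the tool to within a few degrees.

```bash
python3 - <<'E'
from h import *
c=cap("wrist"); Z=np.array([0,0,1.]); R=rot(ctrl.sense()["ee_rot"]);p0=np.array(ctrl.sense()["eef_pos"])
def P(u,v,h): return ray(c,u,v,Z*h,Z)
a,b=P(557,224,232),P(527,376,232)
e,f=P(320,168,247),P(320,445,247)
k,l=P(605,208,208),P(568,345,208)
t=[P(373,108,60),P(577,112,60),P(541,295,60)]
for n,x in dict(a=a,b=b,mid=(a+b)/2,kneemid=(k+l)/2,e=e,f=f,barmid=(e+f)/2,t0=t[0],t1=t[1],t2=t[2]).items(): print(n,np.round(x,1),"tool",np.round(R.T@(x-p0),1))
for n,(x,y) in dict(tips=(b,a),knee=(l,k),tank=(t[2],t[1])).items():
    d=y-x; print(n,np.linalg.norm(d),np.degrees(np.arctan2(-d[0],d[1])))
d=t[1]-t[0];print(np.linalg.norm(d),np.degrees(np.arctan2(d[1],d[0])))
E
```

```text
a [541.3 312.  232. ] tool [40.5 86.3 20.6]
b [532.4 248.4 232. ] tool [-23.6  85.6  20.6]
mid [536.8 280.2 232. ] tool [ 8.4 86.  20.6]
kneemid [568.7 276.2 208. ] tool [  8.5 118.1  44.4]
e [459.7 344.3 247. ] tool [62.2  1.2  6. ]
f [446.  238.5 247. ] tool [-44.5   1.1   6. ]
barmid [452.8 291.4 247. ] tool [8.8 1.1 6. ]
t0 [500.  360.8  60. ] tool [ 83.7  40.  192.8]
t1 [649.6 338.8  60. ] tool [ 80.9 191.1 192.1]
t2 [628.9 191.9  60. ] tool [-67.4 189.4 192.1]
tips 64.12993961865648 -7.943468733085435
knee 65.2085235458668 -10.05487987591253
tank 148.3237739228542 -7.996400219449661
151.1399443498983 -8.397202062811985
```

>>> step_arm(
  increments=[
    {"dx": 0.12,"dy": 0.3,"dz": -0.1,"wx": -0.05,"wy": 0,"wz": 0.06},
    {"dx": 0,"dy": 0.6,"dz": 0,"wx": 0,"wy": 0,"wz": 0},
    {"dx": 0,"dy": 0.7,"dz": 0,"wx": 0,"wy": 0,"wz": 0},
    {"dx": 0,"dy": 0.7,"dz": 0,"wx": 0,"wy": 0,"wz": 0},
    {"dx": 0,"dy": 0.5,"dz": 0,"wx": 0,"wy": 0,"wz": 0},
  ],
)

```text
time_s: 13.5
eef_pos: [521.8, 276.3, 255.4]
ee_rot: [0.0, 0.753, 0.658, 0.0]
force: [0.2, -0.1, -3.8]
grip_width: 0.098
grip_force: 58.6
```

>>> step_arm(
  increments=[
    {"dx": 0,"dy": 0.5,"dz": 0,"wx": 0,"wy": 0,"wz": 0},
    {"dx": 0,"dy": 0.5,"dz": 0,"wx": 0,"wy": 0,"wz": 0},
    {"dx": 0,"dy": 0.5,"dz": 0,"wx": 0,"wy": 0,"wz": 0},
    {"dx": 0,"dy": 0.26,"dz": 0,"wx": 0,"wy": 0,"wz": 0},
    {"dx": 0,"dy": 0,"dz": 0,"wx": 0,"wy": 0,"wz": 0},
  ],
)

```text
time_s: 14.0
eef_pos: [564.6, 270.4, 255.1]
ee_rot: [0.0, 0.753, 0.658, 0.0]
force: [-1.1, 0.1, -3.2]
grip_width: 0.095
grip_force: 58.6
```

```bash
python3 - <<'E'
from h import *
go([564.4,275,222],yaw(-8))
c=cap("wrist"); w=c["frame"]
c=cap("side"); 
print([ (round(d["p"],2),np.round(c["w"](d["point"]),1)) for n in ["basket_bar","hook_seat"] for d in eyes.landmark_of("side",n)[:1]])
a=cv2.resize(c["frame"][90:240,240:390],(600,600),interpolation=cv2.INTER_CUBIC)
cv2.imwrite("pics/s5.png",np.hstack([cv2.resize(w[:,:],(0,0),fx=.3,fy=.3)[:144], np.zeros((144,0,3),np.uint8)]) if 0 else a)
E
```

```text
pos [564.6 270.4 255.1] q [ 0.26  0.54  1.16 -0.    1.44  0.39] t 14.0 F [-1.1  0.1 -3.2] units [ 0.18 -0.03  1.32]
rot units [ 0.   -0.    0.05] units if turned first [ 0.18 -0.03  1.32]
[(0.94, array([562.8, 275.2, 252.6])), (0.67, array([563.7, 283.7, 218.3]))]
```

View pics/s5.png

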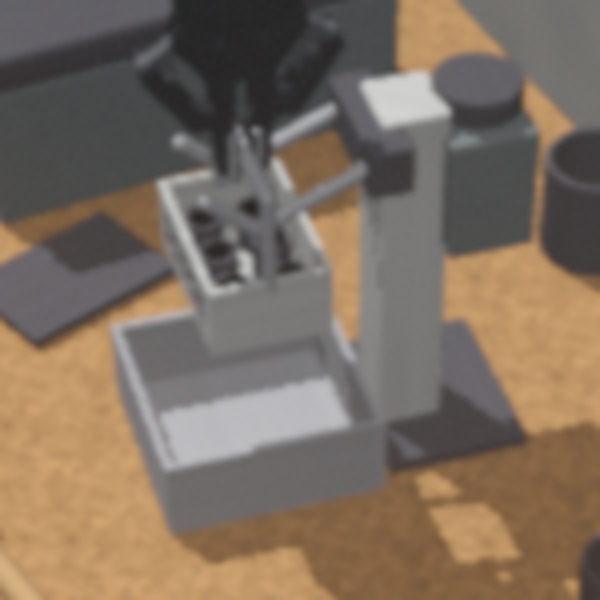

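The crop shows the bar above the prong V, with both prongs passing through the handle opening at (215,210) and (285,205). I'll lower it now.

>>> step_arm(
  increments=[
    {"dx": 0.1,"dy": 0,"dz": 0.3,"wx": 0,"wy": 0,"wz": 0.05},
    {"dx": 0,"dy": 0,"dz": 0.3,"wx": 0,"wy": 0,"wz": 0},
    {"dx": 0,"dy": 0,"dz": 0.3,"wx": 0,"wy": 0,"wz": 0},
    {"dx": 0,"dy": 0,"dz": 0.25,"wx": 0,"wy": 0,"wz": 0},
    {"dx": 0,"dy": 0,"dz": 0,"wx": 0,"wy": 0,"wz": 0},
  ],
)

```text
time_s: 14.7
eef_pos: [564.2, 273.0, 225.7]
ee_rot: [-0.0, 0.755, 0.656, -0.0]
force: [0.4, -0.1, -2.9]
grip_width: 0.094
grip_force: 58.7
```

>>> step_arm(
  increments=[
    {"dx": 0,"dy": 0,"dz": 0.08,"wx": 0,"wy": 0,"wz": 0},
    {"dx": 0,"dy": 0,"dz": 0.06,"wx": 0,"wy": 0,"wz": 0},
  ],
)

```text
time_s: 14.9
eef_pos: [564.8, 273.1, 224.1]
ee_rot: [0.001, 0.755, 0.656, 0.001]
force: [0.7, -1.0, 5.6]
grip_width: 0.094
grip_force: 59.5
```

>>> step_arm(
  increments=[
    {"dx": 0,"dy": 0,"dz": 0,"wx": 0,"wy": 0,"wz": 0},
    {"dx": 0,"dy": 0,"dz": 0,"wx": 0,"wy": 0,"wz": 0},
    {"dx": 0,"dy": 0,"dz": 0,"wx": 0,"wy": 0,"wz": 0},
    {"dx": 0,"dy": 0,"dz": 0,"wx": 0,"wy": 0,"wz": 0},
  ],
  fingers=36,
)

```text
time_s: 15.3
eef_pos: [564.3, 273.1, 223.3]
ee_rot: [0.0, 0.755, 0.656, 0.0]
force: [0.6, 0.4, -0.2]
grip_width: 0.421
grip_force: 0.0
```

```bash
python3 - <<'E'
from h import *
s=ctrl.sense();print(s["grip_width"],s["force"],s["time_s"])
for cam in ("scene","side"):
    c=cap(cam); cv2.imwrite(f"pics/{cam}6.png",c["frame"])
    for n in ["basket_bar","basket","hook_seat","knob_top"]:
        for d in eyes.landmark_of(cam,n)[:1]: print(cam,n,round(d["p"],2),np.round(c["w"](d["point"]),1))
E
```

```text
0.4208925613530443 [ 0.64976514  0.4271518  -0.18236181] 15.3
scene basket_bar 0.55 [568.2 272.7 218.3]
scene basket 0.76 [564.7 272.9 104.3]
scene hook_seat 0.98 [562.7 275.2 217. ]
scene knob_top 0.72 [ 613.9 -253.7  177.2]
side basket_bar 0.67 [565.2 279.  216.2]
side hook_seat 0.72 [562.2 278.3 216.2]
side knob_top 0.75 [ 616.8 -251.8  177. ]
```

>>> step_arm(
  increments=[
    {"dx": 0,"dy": 0,"dz": -0.4,"wx": 0,"wy": 0,"wz": 0},
    {"dx": 0,"dy": 0,"dz": -0.8,"wx": 0,"wy": 0,"wz": 0},
    {"dx": 0,"dy": 0,"dz": -1,"wx": 0,"wy": 0,"wz": 0},
    {"dx": 0,"dy": 0,"dz": -1,"wx": 0,"wy": 0,"wz": 0},
    {"dx": 0,"dy": 0,"dz": -1,"wx": 0,"wy": 0,"wz": 0},
  ],
)

```text
time_s: 16.3
eef_pos: [564.1, 273.0, 330.2]
ee_rot: [0.0, 0.755, 0.656, 0.001]
force: [1.2, 0.3, 0.3]
grip_width: 0.422
grip_force: 0.0
```

```bash
python3 - <<'E'
from h import *
c=cap("scene")
print([(n,round(d["p"],2),np.round(c["w"](d["point"]),1)) for n in ["basket","basket_bar"] for d in eyes.landmark_of("scene",n)[:1]])
go(KN+AX*80,stopR(-0.09))
E
```

```text
[('basket', 0.57, array([563.3, 271.8, 102.7])), ('basket_bar', 0.75, array([566. , 272.7, 219.7]))]
pos [564.5 273.2 330.3] q [0.26 0.52 1.01 0.   1.61 0.4 ] t 16.45 F [ 0.4 -0.1 -0.8] units [-20.5    3.2    2.98]
rot units [ -3.32  -3.73 -15.36] units if turned first [-2.000e-02 -2.051e+01  4.320e+00]
```

>>> step_arm(
  increments=[
    {"dx": -0.99,"dy": 0.14,"dz": 0,"wx": 0,"wy": 0,"wz": -1},
    {"dx": -1,"dy": 0.03,"dz": 0,"wx": 0,"wy": 0,"wz": -1},
    {"dx": -1,"dy": -0.07,"dz": 0,"wx": 0,"wy": 0,"wz": -1},
    {"dx": -0.98,"dy": -0.17,"dz": 0,"wx": 0,"wy": 0,"wz": -1},
    {"dx": -0.96,"dy": -0.28,"dz": 0,"wx": 0,"wy": 0,"wz": -1},
  ],
)

```text
time_s: 16.95
eef_pos: [563.8, 147.2, 327.3]
ee_rot: [-0.001, 0.557, 0.83, -0.0]
force: [0.8, 0.8, -0.4]
grip_width: 0.42
grip_force: 0.0
```

>>> step_arm(
  increments=[
    {"dx": -0.93,"dy": -0.37,"dz": 0,"wx": 0,"wy": 0,"wz": -1},
    {"dx": -0.88,"dy": -0.47,"dz": 0,"wx": 0,"wy": 0,"wz": -1},
    {"dx": -0.83,"dy": -0.56,"dz": 0,"wx": 0,"wy": 0,"wz": -1},
    {"dx": -0.77,"dy": -0.64,"dz": 0,"wx": 0,"wy": 0,"wz": -1},
    {"dx": -0.69,"dy": -0.72,"dz": 0,"wx": 0,"wy": 0,"wz": -1},
  ],
)

```text
time_s: 17.45
eef_pos: [564.0, 22.2, 327.4]
ee_rot: [-0.001, 0.323, 0.946, 0.0]
force: [0.3, -0.3, -0.8]
grip_width: 0.421
grip_force: 0.0
```

>>> step_arm(
  increments=[
    {"dx": -0.62,"dy": -0.79,"dz": 0,"wx": 0,"wy": 0,"wz": -1},
    {"dx": -0.53,"dy": -0.85,"dz": 0,"wx": 0,"wy": 0,"wz": -1},
    {"dx": -0.44,"dy": -0.9,"dz": 0,"wx": 0,"wy": 0,"wz": -1},
    {"dx": -0.34,"dy": -0.94,"dz": 0,"wx": 0,"wy": 0,"wz": -1},
    {"dx": -0.24,"dy": -0.97,"dz": 0,"wx": 0,"wy": 0,"wz": -1},
  ],
)

```text
time_s: 17.95
eef_pos: [564.0, -102.9, 327.3]
ee_rot: [-0.001, 0.067, 0.998, 0.0]
force: [0.3, 0.4, -0.3]
grip_width: 0.426
grip_force: 0.0
```

```bash
python3 - <<'E'
from h import *
go(KN+AX*80,stopR(-0.09))
E
```

```text
pos [ 564.  -102.9  327.3] q [-0.38  0.39  1.21  0.    1.54 -1.82] t 17.95 F [ 0.3  0.4 -0.3] units [-1.13 -5.6   2.88]
rot units [ 0.26 -4.5  -0.62] units if turned first [ 0.68 -5.53  3.14]
```

>>> step_arm(
  increments=[
    {"dx": 0,"dy": -1,"dz": 0,"wx": 0.05,"wy": -0.9,"wz": -0.12},
    {"dx": 0,"dy": -1,"dz": 0,"wx": 0.05,"wy": -0.9,"wz": -0.12},
    {"dx": 0,"dy": -1,"dz": 0,"wx": 0.05,"wy": -0.9,"wz": -0.12},
    {"dx": 0,"dy": -1,"dz": 0,"wx": 0.05,"wy": -0.9,"wz": -0.12},
    {"dx": 0,"dy": -1,"dz": 0,"wx": 0.05,"wy": -0.9,"wz": -0.12},
  ],
  fingers=45,
)

```text
time_s: 18.45
eef_pos: [549.4, -226.9, 329.4]
ee_rot: [0.234, 0.037, 0.971, -0.029]
force: [0.0, 0.6, 0.6]
grip_width: 0.529
grip_force: 0.0
```

>>> step_arm(
  increments=[
    {"dx": 0.34,"dy": -0.25,"dz": 0.8,"wx": 0,"wy": 0,"wz": 0},
    {"dx": 0.34,"dy": -0.25,"dz": 0.7,"wx": 0,"wy": 0,"wz": 0},
    {"dx": 0,"dy": 0,"dz": 0,"wx": 0,"wy": 0,"wz": 0},
  ],
)

```text
time_s: 18.75
eef_pos: [549.4, -240.4, 285.9]
ee_rot: [0.23, 0.038, 0.972, -0.027]
force: [0.2, 0.5, -0.4]
grip_width: 0.527
grip_force: 0.0
```

```bash
python3 - <<'E'
from h import *
go(KN+AX*80,stopR(-0.09))
c=cap("wrist"); cv2.imwrite("pics/w7.png",c["frame"])
for n in ["knob_top","stop_base"]:
    for d in eyes.landmark_of("wrist",n)[:1]: print(n,round(d["p"],2),np.round(c["w"](d["point"]),1),"expect",KN-10*AX)
E
```

```text
pos [ 549.4 -240.4  285.9] q [-0.7   0.25  1.56  0.29  0.94 -2.32] t 18.75 F [ 0.2  0.5 -0.4] units [-0.31 -0.07  1.53]
rot units [ 0.01 -0.04 -0.08] units if turned first [-0.3  -0.07  1.53]
knob_top 0.55 [ 615.5 -252.7  173.2] expect [ 613.45517961 -251.82572599  175.05342497]
stop_base 0.86 [ 639.7 -259.4  128.2] expect [ 613.45517961 -251.82572599  175.05342497]
```

View pics/w7.png

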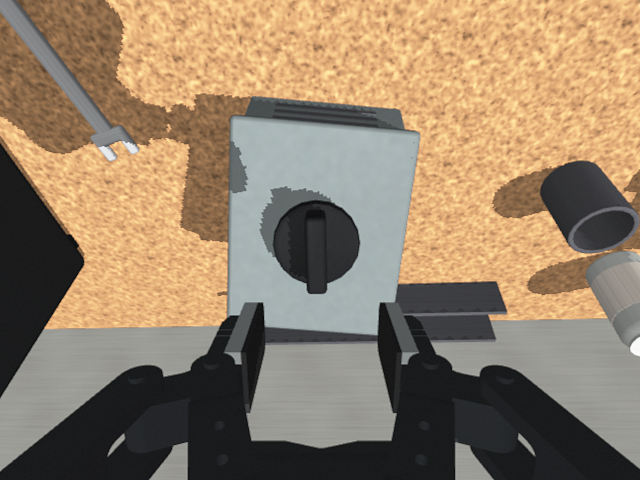

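The bar runs vertically in the image from (316,205) to (318,293), midway between the fingers. I'll go in and grip.

>>> step_arm(
  increments=[
    {"dx": -0.3,"dy": -0.09,"dz": 1,"wx": 0,"wy": -0.04,"wz": -0.06},
    {"dx": 0,"dy": 0,"dz": 1,"wx": 0,"wy": 0,"wz": 0},
    {"dx": 0,"dy": 0,"dz": 1,"wx": 0,"wy": 0,"wz": 0},
    {"dx": 0,"dy": 0,"dz": 0.7,"wx": 0,"wy": 0,"wz": 0},
    {"dx": 0,"dy": 0,"dz": 0.4,"wx": 0,"wy": 0,"wz": 0},
  ],
)

```text
time_s: 19.4
eef_pos: [604.0, -250.0, 201.2]
ee_rot: [0.234, 0.033, 0.971, -0.03]
force: [0.6, -0.4, -0.2]
grip_width: 0.524
grip_force: 0.0
```

```bash
python3 - <<'E'
from h import *
go(KN-AX*6,stopR(-0.09))
E
```

```text
pos [ 604.  -250.   201.2] q [-0.65  0.44  1.53  0.32  0.77 -2.34] t 19.4 F [ 0.6 -0.4 -0.2] units [0.14 0.   0.94]
rot units [-0.01  0.05  0.01] units if turned first [0.13 0.   0.94]
```

>>> step_arm(
  increments=[
    {"dx": 0.13,"dy": 0,"dz": 0.3,"wx": 0,"wy": 0.04,"wz": 0},
    {"dx": 0,"dy": 0,"dz": 0.3,"wx": 0,"wy": 0,"wz": 0},
    {"dx": 0,"dy": 0,"dz": 0.3,"wx": 0,"wy": 0,"wz": 0},
    {"dx": 0,"dy": 0,"dz": 0,"wx": 0,"wy": 0,"wz": 0},
  ],
)

```text
time_s: 19.8
eef_pos: [610.7, -251.9, 179.5]
ee_rot: [0.232, 0.033, 0.972, -0.03]
force: [0.4, -0.6, -0.3]
grip_width: 0.527
grip_force: 0.0
```

>>> step_arm(
  increments=[
    {"dx": 0,"dy": 0,"dz": 0,"wx": 0,"wy": 0,"wz": 0},
    {"dx": 0,"dy": 0,"dz": 0,"wx": 0,"wy": 0,"wz": 0},
    {"dx": 0,"dy": 0,"dz": 0,"wx": 0,"wy": 0,"wz": 0},
    {"dx": 0,"dy": 0,"dz": 0,"wx": 0,"wy": 0,"wz": 0},
  ],
  fingers=0,
  squeeze=30,
)

```text
time_s: 20.2
eef_pos: [610.6, -252.6, 180.8]
ee_rot: [0.232, 0.033, 0.972, -0.031]
force: [-3.7, -2.4, 2.7]
grip_width: 0.155
grip_force: 32.5
```

```bash
python3 - <<'E'
from h import *
go(KN-AX*6,stopR(-0.09)); s=ctrl.sense(); print(s["grip_width"],s["grip_force"],s["wrist_torque"])
E
```

```text
pos [ 610.6 -252.6  180.8] q [-0.64  0.48  1.53  0.32  0.73 -2.34] t 20.2 F [-3.7 -2.4  2.7] units [0.   0.05 0.1 ]
rot units [-0.03  0.02  0.01] units if turned first [0.   0.05 0.1 ]
0.15458155515517386 32.46878385543823 [-0.48665182  0.43699011 -0.14703333]
```

>>> step_arm(
  increments=[
    {"dx": 0,"dy": 0,"dz": 0,"wx": 0,"wy": 0,"wz": 1},
    {"dx": 0,"dy": 0,"dz": 0,"wx": 0,"wy": 0,"wz": 1},
    {"dx": 0,"dy": 0,"dz": 0,"wx": 0,"wy": 0,"wz": 1},
    {"dx": 0,"dy": 0,"dz": 0,"wx": 0,"wy": 0,"wz": 1},
    {"dx": 0,"dy": 0,"dz": 0,"wx": 0,"wy": 0,"wz": 1},
  ],
)

```text
time_s: 20.7
eef_pos: [610.9, -251.9, 180.9]
ee_rot: [0.232, 0.286, 0.929, 0.032]
force: [-1.3, 0.9, 4.0]
grip_width: 0.153
grip_force: 32.5
```

>>> step_arm(
  increments=[
    {"dx": 0,"dy": 0,"dz": 0,"wx": 0,"wy": 0,"wz": 1},
    {"dx": 0,"dy": 0,"dz": 0,"wx": 0,"wy": 0,"wz": 1},
    {"dx": 0,"dy": 0,"dz": 0,"wx": 0,"wy": 0,"wz": 1},
    {"dx": 0,"dy": 0,"dz": 0,"wx": 0,"wy": 0,"wz": 1},
    {"dx": 0,"dy": 0,"dz": 0,"wx": 0,"wy": 0,"wz": 1},
  ],
)

```text
time_s: 21.2
eef_pos: [611.4, -251.4, 181.1]
ee_rot: [0.217, 0.516, 0.824, 0.091]
force: [3.6, 2.8, 4.0]
grip_width: 0.153
grip_force: 32.2
```

```bash
python3 - <<'E'
from h import *
go(KN-AX*6,stopR(-0.09)); s=ctrl.sense(); print(s["grip_width"],s["grip_force"],s["wrist_torque"])
E
```

```text
pos [ 611.4 -251.4  181.1] q [-0.64  0.48  1.53  0.32  0.73 -1.29] t 21.2 F [3.6 2.8 4. ] units [ 0.02 -0.03  0.1 ]
rot units [ 1.000e-02  3.000e-02 -1.004e+01] units if turned first [ 0.04 -0.    0.1 ]
0.15308554645463435 32.24536836147308 [ 0.3743833  -0.5581505   0.34046886]
```

>>> step_arm(
  increments=[
    {"dx": 0,"dy": 0,"dz": 0,"wx": 0,"wy": 0,"wz": 1},
    {"dx": 0,"dy": 0,"dz": -0.02,"wx": 0,"wy": 0,"wz": 1},
    {"dx": 0,"dy": 0,"dz": -0.034,"wx": 0,"wy": 0,"wz": 1},
    {"dx": 0,"dy": 0,"dz": -0.034,"wx": 0,"wy": 0,"wz": 1},
    {"dx": 0,"dy": 0,"dz": -0.034,"wx": 0,"wy": 0,"wz": 1},
  ],
)

```text
time_s: 21.7
eef_pos: [610.8, -251.0, 183.9]
ee_rot: [0.186, 0.712, 0.662, 0.145]
force: [13.2, 3.7, -0.6]
grip_width: 0.154
grip_force: 31.5
```

>>> step_arm(
  increments=[
    {"dx": 0,"dy": 0,"dz": -0.034,"wx": 0,"wy": 0,"wz": 1},
    {"dx": 0,"dy": 0,"dz": -0.034,"wx": 0,"wy": 0,"wz": 1},
    {"dx": 0,"dy": 0,"dz": -0.04,"wx": 0,"wy": 0,"wz": 1},
  ],
)

```text
time_s: 22.0
eef_pos: [609.8, -251.0, 187.0]
ee_rot: [0.162, 0.806, 0.542, 0.172]
force: [10.2, 3.4, 4.4]
grip_width: 0.158
grip_force: 32.1
```

```bash
python3 - <<'E'
from h import *
go(KN-AX*6,stopR(1.8)); s=ctrl.sense(); print(s["grip_width"],s["grip_force"],s["wrist_torque"],"axial force",np.dot(s["force"],AX))
E
```

```text
pos [ 609.8 -251.   187. ] q [-0.64  0.47  1.53  0.32  0.74 -0.45] t 22.0 F [10.2  3.4  4.4] units [-0.03 -0.08  0.33]
rot units [ 0.06 -0.    0.01] units if turned first [-0.03 -0.08  0.33]
0.15799658782825793 32.09962248802185 [ 0.35876318 -1.44831267  0.55053527] axial force -0.4157991476465597
```

>>> step_arm(
  increments=[
    {"dx": 0,"dy": 0,"dz": -0.06,"wx": 0,"wy": 0,"wz": 1},
    {"dx": 0,"dy": 0,"dz": -0.06,"wx": 0,"wy": 0,"wz": 1},
    {"dx": 0,"dy": 0,"dz": -0.06,"wx": 0,"wy": 0,"wz": 1},
    {"dx": 0,"dy": 0,"dz": 0,"wx": 0,"wy": 0,"wz": 1},
  ],
)

```text
time_s: 22.4
eef_pos: [608.2, -251.0, 191.0]
ee_rot: [0.123, 0.901, 0.362, 0.203]
force: [16.2, 1.0, -0.3]
grip_width: 0.154
grip_force: 31.1
```

>>> step_arm(
  increments=[
    {"dx": 0,"dy": 0,"dz": 0,"wx": 0,"wy": 0,"wz": 0},
    {"dx": 0,"dy": 0,"dz": 0,"wx": 0,"wy": 0,"wz": 0},
    {"dx": 0,"dy": 0,"dz": 0,"wx": 0,"wy": 0,"wz": 0},
  ],
  fingers=40,
)

```text
time_s: 22.7
eef_pos: [605.8, -251.1, 189.0]
ee_rot: [0.121, 0.901, 0.365, 0.2]
force: [-0.2, -0.3, 0.1]
grip_width: 0.469
grip_force: 0.0
```

>>> step_arm(
  increments=[
    {"dx": 0,"dy": 0,"dz": -0.4,"wx": 0,"wy": 0,"wz": 0},
    {"dx": 0,"dy": 0,"dz": -0.8,"wx": 0,"wy": 0,"wz": 0},
    {"dx": 0,"dy": 0,"dz": -1,"wx": 0,"wy": 0,"wz": 0},
    {"dx": 0,"dy": 0,"dz": -1,"wx": 0,"wy": 0,"wz": 0},
    {"dx": 0,"dy": 0,"dz": -1,"wx": 0,"wy": 0,"wz": 0},
  ],
)

```text
time_s: 23.2
eef_pos: [558.0, -243.4, 284.2]
ee_rot: [0.122, 0.901, 0.365, 0.2]
force: [-0.4, 0.1, -0.2]
grip_width: 0.47
grip_force: 0.0
```

```bash
python3 - <<'E'
from h import *
go(KN-AX*6,stopR(2.2))
ims=[]
for cam in ("scene","side","wrist"):
    c=cap(cam); ims.append(c["frame"])
    for n in ["knob_top","basket","basket_bar","stub","wrench","hammer","brush"]:
        for d in eyes.landmark_of(cam,n)[:1]: print(cam,n,round(d["p"],2),np.round(c["w"](d["point"]),1))
a,b,w=ims
cr=lambda im,x,y,wd,h:cv2.resize(im[y:y+h,x:x+wd],(400,300),interpolation=cv2.INTER_CUBIC)
cv2.imwrite("pics/f.png",np.vstack([np.hstack([cr(a,140,255,100,75),cr(b,390,255,100,75)]),np.hstack([cr(a,370,195,120,90),cr(w,0,0,640,480)])]))
print("KN",KN)
E
```

```text
pos [ 558.  -243.4  284.2] q [-0.69  0.27  1.54  0.29  0.93 -0.02] t 23.2 F [-0.4  0.1 -0.2] units [ 0.03 -0.01  4.75]
rot units [ 0.02  0.01 -0.13] units if turned first [0.02 0.   4.75]
scene knob_top 0.85 [ 613.  -252.6  187.3]
scene basket 0.69 [563.4 272.6 104.8]
scene basket_bar 0.74 [567.6 273.8 220.2]
scene wrench 0.9 [ 534.6 -488.9    3.6]
scene hammer 0.83 [ 339.5 -229.7    4.2]
scene brush 0.57 [358.2 271.8   0.7]
side knob_top 0.65 [ 612.8 -250.6  186.5]
side basket 0.82 [566.3 280.  108.3]
side basket_bar 0.51 [566.9 277.2 219.3]
side wrench 0.89 [ 536.9 -487.3    7.1]
side hammer 0.9 [ 332.9 -228.5   -0.7]
side brush 0.73 [3.529e+02 2.757e+02 3.000e-01]
wrist knob_top 0.66 [ 611.6 -251.6  187.3]
wrist basket_bar 0.34 [ 6.681e+02 -2.623e+02  5.000e-01]
wrist wrench 0.76 [ 535.4 -485.8   -3. ]
KN [ 608.97241473 -251.10770339  183.96349021]
```

View pics/f.png

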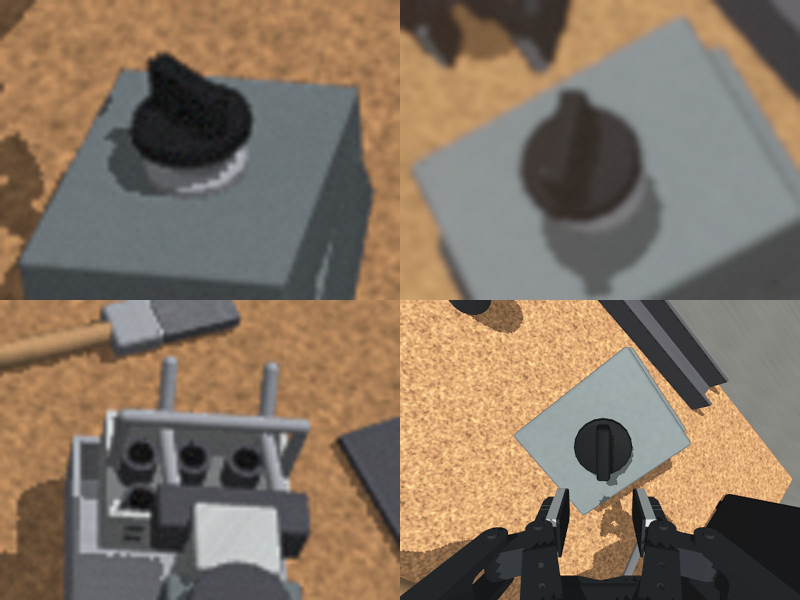

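The stop's disc is back at its starting pixels, (192,125) in the crop, and knob_top reads 187 mm, as it did at the start. The basket bar lies across both prongs from (115,418) to (305,428). I'll hand the job in.

```bash
python3 -c "
from h import *
print(finish_job())"
```

```text
the job is handed in; nothing more can be done
None
```

The stop was pressed in and released, the basket hung across both prongs and let go, and the knob then turned until the stop was fully out again; the job is handed in at about 24 s of the 72 s limit, with nothing else moved as far as the cameras showed.

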